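Open the loop's balancing valve by one turn

TASK

On the heating-loop skid, open the valve with the blue hand wheel by exactly one full turn counter-clockwise from shut: push the wheel round by the black upright handle on its rim, with the fingertips and without gripping or wrenching it, until the handle is back beside its yellow pointer, and then come away. Leave the red wheel shut and everything else on the bench where it is.

Things in the scene. Friction and masses are not known exactly. Their poses are not given: they have to be found in the camera images.
- blue_wheel (a joint): Turn of the blue hand wheel about its upright stem, rad. 0 = shut (a solid stop, where it starts, handle beside the yellow pointer); grows as the wheel turns counter-clockwise seen from above, which opens the valve; 6.283 is one turn (full travel is four turns). It turns with a steady friction of about 0.4 N m (5 to 6 N at the handle), stays where it is left and hardly coasts. Wheel and handle rise 5 mm per turn.
- blue_hub (a point): Centre of the blue hand wheel, on its upright axis at half the rim's height, about 190 mm above the bench when shut. The wheel lies level: rim 161 mm across overall, of 17 mm round section, three round spokes 14 mm thick, hub 38 mm across; a nut on the hub ends 22 mm and the stem 28 mm above this point.
- blue_grip_mid (a point): Middle of the black upright handle on the blue wheel's rim, 72 mm from the wheel's axis and 47 mm above the wheel's mid-plane. The handle stands straight up over the end of one spoke, is 70 mm tall (from 12 to 82 mm above the wheel's mid-plane), 19 mm thick at the foot, 26 mm at its thickest near the middle and 21 mm near the top, and its sleeve spins freely on its own upright axis.
- blue_grip: The same black handle, origin on its axis at its foot, 12 mm above the wheel's mid-plane; z up along the handle.
- blue_mark (a point): Top of the fixed yellow pointer just outside the blue wheel's rim, 97.5 mm from the axis and level with the wheel. The handle stands exactly beside it, on the same radius, when the valve is shut and again after each full turn. The pointer can lie in any direction from the hub.
- red_wheel (a joint): Turn of the red hand wheel, rad; 0 = shut, where it starts and must stay. An identical valve with a red wheel and its own black handle, 240 mm from the blue one on the same skid; the two may change places.
- red_hub (a point): Centre of the red hand wheel, at half the rim's height; same sizes as the blue one.
- skid: Fixed aluminium base plate of the skid, 360 x 480 x 8 mm, with copper pipes, a green pump and a gauge; the origin is under the plate midway between the two wheels, x points away from the robot's side, y along the row of the two wheels (120 mm to either side). The gauge is its tallest other part: 185 mm above the bench, 150 mm beyond the row. Position and yaw vary.
- union_nut: Loose brass ring nut, 58 mm across, 24 mm tall, lying on the plate in front of and between the wheels; origin under its centre.
- tape_roll: Loose white roll, 54 mm across, 14 mm tall, lying on the plate between the two valves; origin under its centre.
- wrench: Loose steel wrench, 200 mm long, flat on the bench; origin at its middle, x along it.
- screwdriver: Loose screwdriver, 200 mm long, on the bench; x along it.
- mug: Loose white mug, 80 mm across, 95 mm tall; origin under its centre.
- sealant: Loose blue bottle with a red cap, 56 mm across, 150 mm tall; origin under its centre.
- spool: Loose filament spool lying flat, orange on black, 200 mm across, 62 mm tall; origin under its centre.
- mannequin: Loose wooden drawing figure on a round foot 84 mm across, 206 mm tall; origin under the foot.

How it is judged:
By the outcome, as a careful person would: the job done as asked, in the order asked, and still so for the second after the job is handed in, with the robot touching nothing.
It also fails if it takes over 56 s, if anything falls off the work surface, if the arm or the gripper's body presses on something with over 40 N, if the wrist force passes 120 N, or if a joint passes its speed limit or range.

ROBOT

A 7-joint arm with a two-finger parallel gripper is mounted at the origin on the work surface. World frame = base frame: x ahead of the robot, y to its left, z up, the work surface at z = 0. Lengths are in m, angles in rad, forces in N, time in s.
With the tool pointing down it reaches from about 0.425 to 0.925 m from the base axis. Payload 6.8 kg.
Tool frame: the origin (TCP) lies midway between the tips of the shut fingers; the grasp point (between the pads) lies 19 mm behind it; z points along the fingers, y is the direction in which the jaws open and shut (so a half turn about z gives the same grasp; the last joint's range is limited). The gripper opens to 85 mm and grips with 20 to 120 N. Pads are 22 mm wide; open, the fingers measure 114 mm over their backs; the gripper's body (76 mm by 85 mm) begins 54 mm behind the grasp point. The pads swing forward as they close: fully open they stand 13 mm farther back than shut.
Start: joints at [-1.392, 0.477, 0.022, 1.555, -0.011, 1.109, -0.083], TCP at [0.191, 0.647, 0.231] pointing down, gripper open.
Joint ranges: [-2.96, 2.96], [-0.34, 2.1], [-1.41, 1.46], [0.24, 2.44], [-1.37, 4.51], [0.17, 1.92], [-2.96, 2.96]. Speed limits (rad/s): [2.39, 2.39, 3.14, 3.14, 3.14, 3.14, 3.14].

INTERFACE

Orientations are given as a unit quaternion [w, x, y, z].
In Python, from station import * gives the robot as it stands. The module is installed in compiled form; this text tells all that it offers.
- The arm moves only by the tool jog_arm, never from a script. Its arguments are lists of equal length, an entry for each row: "dp": the shift along the tool's x, y, z in units of 25 mm (1.0 is 25 mm), a list of three; "angular": the turn, a rotation vector about the tool's x, y, z in units of 5 degrees (1.0 is 5 degrees), a list of three; "claw": the finger opening in mm, from 0 to 85.4. A call has exactly 5 rows; each row is the pose to reach, as a shift and turn from the pose commanded when the call began, along the tool's axes at that moment; what a row does not reach only later rows make up. A row lasts 1/10 s, in which the tool goes at most 50 mm and 8.59 degrees, less where a joint would pass 70% of its speed; a pose out of reach is approached as far as the arm can. A call with a gripper value outside its range is refused whole. The fingers move at their own pace and stop on an object; "grip_force" is the grip in N (left out, the last holds). Time passes only in rows, so rows that repeat a pose let the fingers close, or fill a call up. It gives the time, the measured TCP pose, the force and the opening at its end, in the units of the state.
- get_obs(): the state, without advancing time (a new reading comes with each control period).
- read_camera(name): name is "side" or "top"; returns a dict with "pixels" (384x512x3 uint8, blue, green, red), "camera_matrix" (3x3 intrinsics, pixels), "rvec" (rotation vector, rad) and "tvec" (3), from world to camera coordinates, as OpenCV has them. Camera axes: x right, y down, z forward; pixel columns grow to the right and rows downward; lengths in m; the calibration is good to about 2 mm. A picture is of the moment at which its call begins. There is no depth.
- hand_in(): hands the job in, once; it reports no verdict.
The state is a dict: "t": time; "q": joint angles; "joint_vel": joint speeds; "joint_torque": joint torques, N m; "eef_pos": TCP position; "tool_rot": TCP orientation; "contact_force": force on the tool from outside, world axes, zero at the start; "torque": the same for the moment, N m; "gripper_width": opening from 0.0 (shut) to 1.0 (fully open).
Only numpy, scipy, OpenCV 4.12 (cv2) and the standard library are available. Lean on these libraries where they do the work, as an engineer would, in place of code of your own. Each camera call takes 0.05 s, during which the arm holds its last target.

## Working session

There is one attempt and no reset: what is moved stays moved. The work goes in short steps, Python scripts to look and compute and a tool call to move; the robot and the scene stay as the last step left them, time stands still between calls to the robot, and variables do not carry over. Pictures are saved under pics/ and viewed, and the job is handed in when it is done.

Besides the shell and the picture viewer there is one more tool, called after "Emit:" as name(argument=value, ...) on one line, values as JSON. jog_arm: Moves the arm, as the interface text tells. Its arguments: {"type":"object","properties":{"dp":{"type":"array","items":{"type":"array","items":{"type":"number"}}},"angular":{"type":"array","items":{"type":"array","items":{"type":"number"}}},"claw":{"type":"array","items":{"type":"number"}},"grip_force":{"type":"number"}},"required":["dp","angular","claw"]}

```bash
mkdir -p pics
cat > h.py <<'E'
from station import *
import numpy as np, cv2
def snap(n):
    c=read_camera(n); np.savez(f'{n}.npz',**c); return c
def load(n): return dict(np.load(f'{n}.npz'))
def proj(c,P):
    return cv2.projectPoints(np.array(P,float).reshape(-1,1,3),c['rvec'],c['tvec'],c['camera_matrix'],None)[0][:,0]
def atz(c,uv,z):
    R=cv2.Rodrigues(c['rvec'])[0]; o=-R.T@c['tvec'].ravel()
    d=R.T@np.linalg.inv(c['camera_matrix'])@np.array([uv[0],uv[1],1.])
    return o+d*(z-o[2])/d[2]
E
python3 - <<'E'
from h import *
for n in('top','side'):
    c=snap(n); cv2.imwrite(f'pics/{n}0.png',c['pixels'])
    R=cv2.Rodrigues(c['rvec'])[0]; print(n,-R.T@c['tvec'].ravel(),R[2],c['camera_matrix'][0])
o=get_obs(); print(o)
E
```

```text
top [ 0.22307585 -0.01334968  1.4337034 ] [ 0.17643217  0.00099154 -0.9843123 ] [415.13722124   0.         256.56446542]
side [ 0.30888913 -0.82921043  1.21020209] [ 0.09115164  0.61744046 -0.78131853] [437.64150762   0.         247.21384555]
{'t': 0.1, 'q': array([-1.39210198,  0.47773585,  0.02231457,  1.55631578, -0.01151136,
        1.10930662, -0.08311537]), 'joint_vel': array([-0.00063052, -0.00352294, -0.00011692, -0.00168168,  0.00145046,
        0.00014838, -0.00022189]), 'joint_torque': array([ 4.15198316e-03, -5.97761357e+01,  1.61363907e+00, -2.81957549e+01,
        1.28401187e-02,  5.00157985e-03,  6.30139823e-06]), 'eef_pos': array([0.19078553, 0.64693461, 0.23042558]), 'tool_rot': array([-6.91907825e-05,  1.42893858e-01,  9.89737680e-01, -8.16143757e-04]), 'contact_force': array([ 0.34091284, -0.72793871, -0.43531843]), 'torque': array([0.05110476, 0.0583374 , 0.03156085]), 'gripper_width': 1.005114797403993}
```

View pics/top0.png

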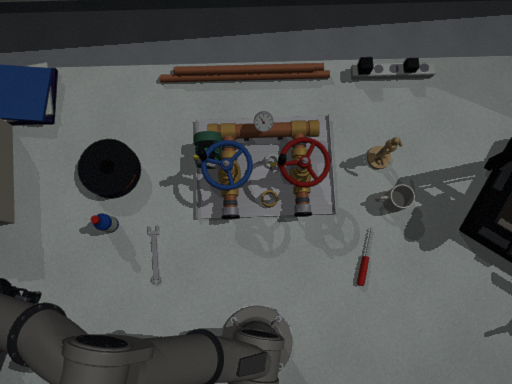

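View pics/side0.png

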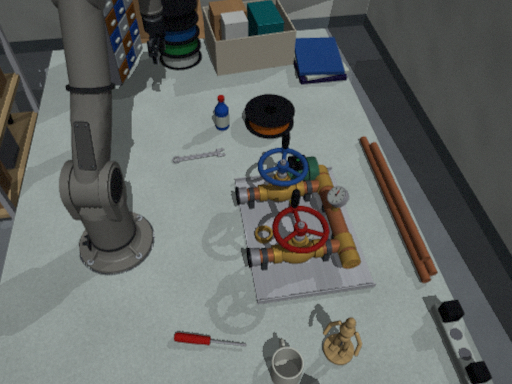

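Run:
```python
from h import *
c=load('top'); cv2.imwrite('pics/t1.png',cv2.resize(c['pixels'][105:225,180:340],None,fx=5,fy=5,interpolation=2))
c=load('side'); cv2.imwrite('pics/s1.png',cv2.resize(c['pixels'][120:270,230:350],None,fx=4,fy=4,interpolation=2))
```

```text
(no output)
```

View pics/t1.png

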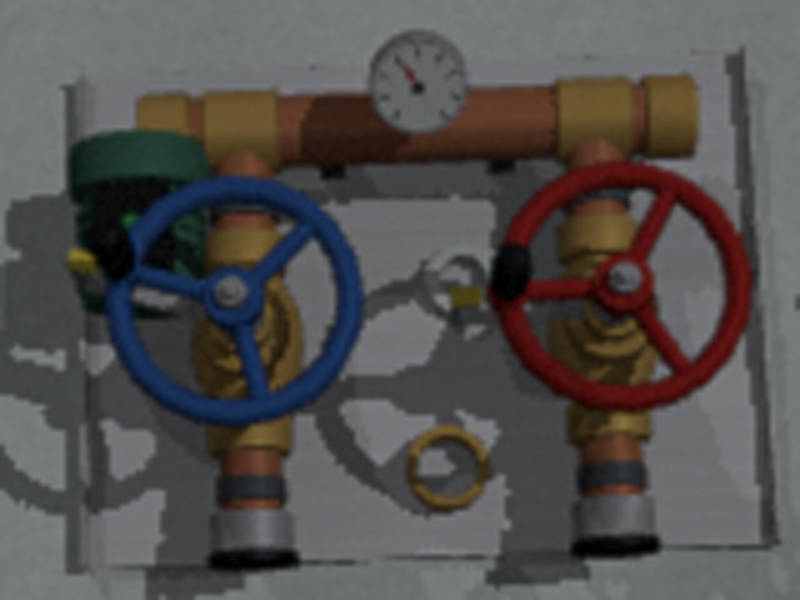

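View pics/s1.png

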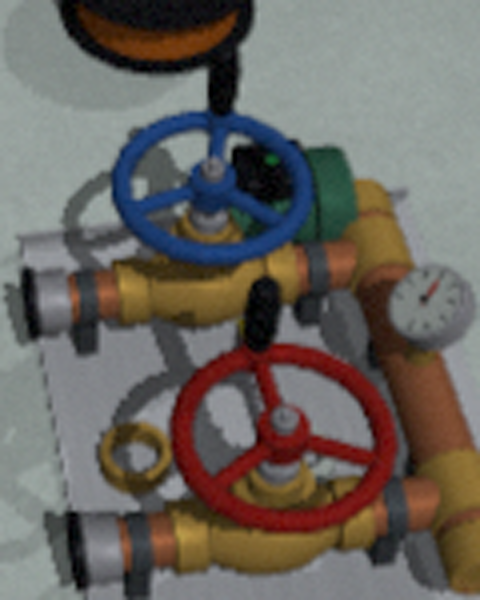

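Run:
```python
from h import *
from scipy.optimize import least_squares
rays=[]
for n,(x0,y0,x1,y1) in dict(top=(185,130,260,200),side=(250,140,312,192)).items():
    c=load(n); p=c['pixels'].astype(int)
    m=((p[...,0]>p[...,2]+35)&(p[...,0]>p[...,1]+20)).astype(np.uint8); mm=np.zeros_like(m); mm[y0:y1,x0:x1]=m[y0:y1,x0:x1]
    ct=max(cv2.findContours(mm,cv2.RETR_EXTERNAL,cv2.CHAIN_APPROX_NONE)[0],key=cv2.contourArea)
    h=cv2.convexHull(ct)[:,0]; print(n,len(h),h.min(0),h.max(0))
    R=cv2.Rodrigues(c['rvec'])[0]; o=-R.T@c['tvec'].ravel()
    ct_=ct[:,0]; d=[abs(cv2.pointPolygonTest(h.astype(np.float32),tuple(map(float,q)),True)) for q in ct_]
    for q,e in zip(ct_,d):
        if e<1: rays.append((o,R.T@np.linalg.inv(c['camera_matrix'])@np.array([q[0],q[1],1.]),n))
# min distance of ray to torus centre circle
t=np.linspace(-.12,.12,241)
def res(v):
    C=v[:3]; r=[]
    for o,d,n in rays:
        d=d/np.linalg.norm(d); s=(C-o)@d; P=o+np.outer(s+t,d)-C
        D=np.hypot(np.hypot(P[:,0],P[:,1])-.072,P[:,2])
        # outermost: signed
        k=D.argmin(); r.append(D[k]-.0078)
    return np.array(r)
c=load('top'); g=atz(c,(227,163.5),.19); print('guess',g)
s=least_squares(res,[g[0],g[1],.19],loss='soft_l1',f_scale=.001); print(s.x,np.abs(s.fun).mean())
H=s.x
a=c; b=load('side')
for ang in np.radians([60,65,70,75,80,85,90]):
    d=np.array([np.cos(ang),np.sin(ang),0])
    Q=[H+.072*d+[0,0,z] for z in(.012,.047,.082)]+[H+.0975*d,H+[0,0,.028]]
    f=lambda c,x0,y0,k:((proj(c,Q)-[x0,y0]+.5)*k-.5).round(0).tolist()
    print(round(np.degrees(ang)),f(a,180,105,5),f(b,230,120,4))
```

```text
top 27 [201 140] [252 189]
side 26 [258 147] [308 185]
guess [0.55841666 0.07649476 0.19      ]
[0.55704167 0.08051526 0.18590892] 0.0021479839198173013
60 [[128.0, 240.0], [120.0, 223.0], [113.0, 205.0], [95.0, 226.0], [227.0, 287.0]] [[242.0, 114.0], [245.0, 83.0], [249.0, 50.0], [251.0, 104.0], [215.0, 161.0]]
65 [[123.0, 248.0], [116.0, 232.0], [108.0, 215.0], [89.0, 238.0], [227.0, 287.0]] [[235.0, 112.0], [238.0, 81.0], [241.0, 49.0], [241.0, 101.0], [215.0, 161.0]]
70 [[119.0, 258.0], [112.0, 241.0], [104.0, 224.0], [83.0, 250.0], [227.0, 287.0]] [[227.0, 111.0], [230.0, 80.0], [233.0, 47.0], [230.0, 100.0], [215.0, 161.0]]
75 [[116.0, 267.0], [109.0, 251.0], [100.0, 234.0], [79.0, 263.0], [227.0, 287.0]] [[219.0, 110.0], [222.0, 79.0], [225.0, 46.0], [220.0, 99.0], [215.0, 161.0]]
80 [[114.0, 277.0], [106.0, 261.0], [98.0, 245.0], [76.0, 276.0], [227.0, 287.0]] [[212.0, 110.0], [214.0, 78.0], [217.0, 46.0], [210.0, 98.0], [215.0, 161.0]]
85 [[113.0, 287.0], [105.0, 271.0], [97.0, 255.0], [75.0, 289.0], [227.0, 287.0]] [[204.0, 110.0], [206.0, 79.0], [209.0, 46.0], [200.0, 98.0], [215.0, 161.0]]
90 [[112.0, 297.0], [105.0, 281.0], [96.0, 265.0], [74.0, 303.0], [227.0, 287.0]] [[196.0, 110.0], [199.0, 79.0], [201.0, 47.0], [189.0, 99.0], [215.0, 161.0]]
```

The blue hub is near (0.556, 0.078), and the handle and pointer sit at about 74°. In the top crop the stem is at (232,290), the handle at (118,248) and the pointer at (80,262). I'll push with the side of the shut fingers and turn the tool along with the wheel.

```bash
cat >> h.py <<'E'
from scipy.spatial.transform import Rotation as Ro
HUB=np.array([.556,.078]); TH0=74.
def cur():
    o=get_obs(); q=o['tool_rot']; R=Ro.from_quat([q[1],q[2],q[3],q[0]])
    x=R.as_matrix()[:,0]; return o['eef_pos'],R,np.degrees(np.arctan2(x[1],x[0]))
def down(yaw):
    a=np.radians(yaw); x=np.array([np.cos(a),np.sin(a),0]); z=np.array([0,0,-1.]); return Ro.from_matrix(np.c_[x,np.cross(z,x),z])
def post(phi,back,rad=.072,z=.225):
    a=np.radians(TH0+phi); r=np.array([np.cos(a),np.sin(a)]); t=np.array([-r[1],r[0]])
    return np.r_[HUB+rad*r-back*t,z]
def plan(targets):
    p,R,y=cur(); print('now',p.round(4),round(y,1))
    for P,yaw in targets:
        d=R.inv().apply(np.array(P)-p)/.025; w=np.degrees((R.inv()*down(yaw)).as_rotvec())/5
        print(np.round(d,2).tolist(),np.round(w,2).tolist())
E
python3 - <<'E'
from h import *
p,R,y=cur(); e=post(0,.045,z=.31); print(e,y)
L=[(p+[0,0,.08],y)]
for i in range(1,6): L.append((p+(e-p)*i/5+[0,0,.0],y-36*i))
plan(L)
E
```

```text
[0.61910267 0.13480716 0.31      ] 163.56932665475728
now [0.1908 0.6469 0.2304] 163.6
[-0.0, -0.01, -3.2] [-0.02, 0.0, -0.0]
[-4.45, -2.96, -0.63] [-0.02, 0.01, 7.2]
[-8.89, -5.92, -1.26] [-0.02, 0.01, 14.4]
[-13.34, -8.88, -1.89] [-0.01, 0.02, 21.6]
[-17.78, -11.85, -2.53] [-0.01, 0.02, 28.8]
[-22.23, -14.81, -3.16] [0.0, 0.03, 36.0]
```

Emit:
jog_arm(dp=[[0,0,-1.6],[0,0,-3.2],[-1.5,-1,-3.2],[-3,-2,-3.2],[-4.5,-3,-3.2]], angular=[[0,0,1.5],[0,0,3],[0,0,4.5],[0,0,6],[0,0,7.2]], claw=[0,0,0,0,0], grip_force=40)

```text
t: 0.6
eef_pos: [0.2783, 0.5423, 0.3111]
tool_rot: [0.0, 0.444, 0.896, -0.0]
contact_force: [-0.1, 0.1, -0.2]
gripper_width: 0.14
```

Run:
```python
from h import *
p,R,y=cur(); e=post(0,.045,z=.31); print(e,y,get_obs()['q'].round(2))
plan([(p+(e-p)*i/4,y-(y+16)*i/4) for i in range(1,5)])
```

```text
[0.61910267 0.13480716 0.31      ] 127.32198317998342 [-1.35  0.31  0.19  1.63 -0.06  1.21 -0.49]
now [0.2783 0.5423 0.3111] 127.3
[-5.31, 0.24, 0.01] [-0.0, 0.0, 7.17]
[-10.61, 0.48, 0.02] [0.0, 0.0, 14.33]
[-15.92, 0.72, 0.04] [0.0, 0.0, 21.5]
[-21.23, 0.96, 0.05] [0.0, 0.0, 28.66]
```

Emit:
jog_arm(dp=[[-1.2,0,0],[-2.4,0.1,0],[-3.6,0.2,0],[-4.8,0.2,0],[-6,0.3,0]], angular=[[0,0,1.5],[0,0,3],[0,0,4.5],[0,0,6],[0,0,7.5]], claw=[0,0,0,0,0])

```text
t: 1.1
eef_pos: [0.3754, 0.4281, 0.311]
tool_rot: [-0.0, 0.709, 0.706, -0.0]
contact_force: [-0.7, -0.3, -0.7]
gripper_width: 0.002
```

Run:
```python
from h import *
p,R,y=cur(); e=post(0,.045,z=.31); print(e,y,get_obs()['q'].round(2))
plan([(p+(e-p)*i/3,y-(y+16)*i/3) for i in range(1,4)])
```

```text
[0.61910267 0.13480716 0.31      ] 89.76299247405781 [-1.25  0.24  0.36  1.73 -0.09  1.19 -0.88]
now [0.3754 0.4281 0.311 ] 89.8
[-3.9, 3.27, 0.01] [-0.0, 0.01, 7.05]
[-7.79, 6.53, 0.03] [-0.0, 0.01, 14.1]
[-11.69, 9.8, 0.04] [0.0, 0.01, 21.15]
```

Emit:
jog_arm(dp=[[-0.8,0.65,0],[-1.6,1.3,0],[-2.4,2,0],[-3.2,2.6,0],[-3.9,3.3,0]], angular=[[0,0,1.4],[0,0,2.8],[0,0,4.2],[0,0,5.6],[0,0,7]], claw=[0,0,0,0,0])

```text
t: 1.6
eef_pos: [0.4578, 0.3307, 0.311]
tool_rot: [0.0, 0.888, 0.46, -0.0]
contact_force: [-0.5, -0.7, 0.6]
gripper_width: 0.003
```

Run:
```python
from h import *
p,R,y=cur(); e=post(0,.045,z=.31); print(e,y,get_obs()['q'].round(2))
plan([(p+(e-p)*i/2,y-(y+16)*i/2) for i in range(1,3)])
```

```text
[0.61910267 0.13480716 0.31      ] 54.76983563005407 [-1.16  0.24  0.51  1.75 -0.13  1.18 -1.22]
now [0.4578 0.3307 0.311 ] 54.8
[-1.34, 4.89, 0.02] [-0.0, 0.01, 7.08]
[-2.68, 9.79, 0.04] [0.0, 0.01, 14.15]
```

Emit:
jog_arm(dp=[[-0.3,1,0],[-0.6,2,0],[-0.8,3,0],[-1.1,4,0],[-1.3,5,0]], angular=[[0,0,1.4],[0,0,2.8],[0,0,4.2],[0,0,5.6],[0,0,7]], claw=[0,0,0,0,0])

```text
t: 2.1
eef_pos: [0.5417, 0.2326, 0.311]
tool_rot: [0.0, 0.985, 0.172, -0.0]
contact_force: [-0.1, 0.7, 0.9]
gripper_width: -0.0
```

Run:
```python
from h import *
p,R,y=cur(); e=post(0,.045,z=.31); print(e,y,get_obs()['q'].round(2))
plan([(p+(e-p),-16)])
```

```text
[0.61910267 0.13480716 0.31      ] 19.772334592848065 [-1.04  0.31  0.67  1.7  -0.21  1.2  -1.54]
now [0.5417 0.2326 0.311 ] 19.8
[1.59, 4.73, 0.04] [0.0, 0.01, 7.15]
```

Emit:
jog_arm(dp=[[0.3,1,0],[0.6,2,0],[1,3,0],[1.3,3.9,0],[1.6,4.7,0]], angular=[[0,0,1.4],[0,0,2.9],[0,0,4.3],[0,0,5.7],[0,0,7.2]], claw=[0,0,0,0,0])

```text
t: 2.6
eef_pos: [0.6197, 0.1359, 0.3109]
tool_rot: [0.0, 0.99, -0.141, -0.0]
contact_force: [0.1, 0.7, 0.2]
gripper_width: 0.001
```

Run:
```python
from h import *
print(get_obs()['q'].round(2))
plan([(post(0,.045),-16)])
c=snap('top'); cv2.imwrite('pics/t2.png',cv2.resize(c['pixels'][80:240,150:350],None,fx=4,fy=4,interpolation=2))
c=snap('side'); cv2.imwrite('pics/s2.png',cv2.resize(c['pixels'][60:260,200:400],None,fx=3,fy=3,interpolation=2))
```

```text
[-0.9   0.44  0.82  1.6  -0.34  1.25 -1.87]
now [0.6197 0.1359 0.3109] -16.3
[-0.01, 0.05, 3.44] [0.01, 0.01, -0.05]
```

View pics/s2.png

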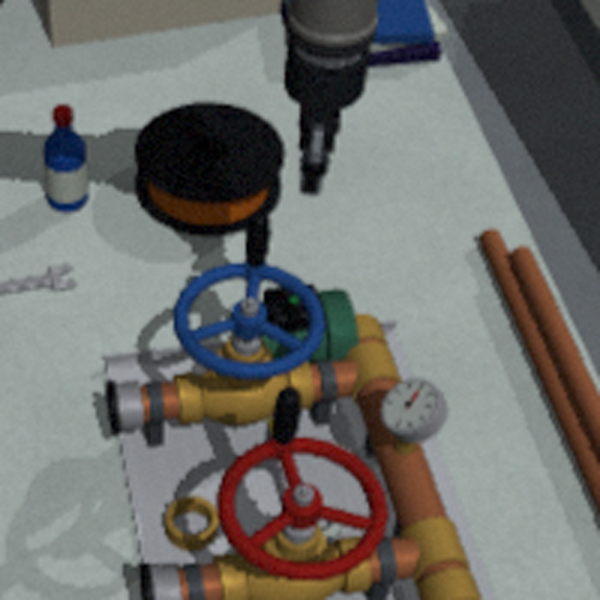

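View pics/t2.png

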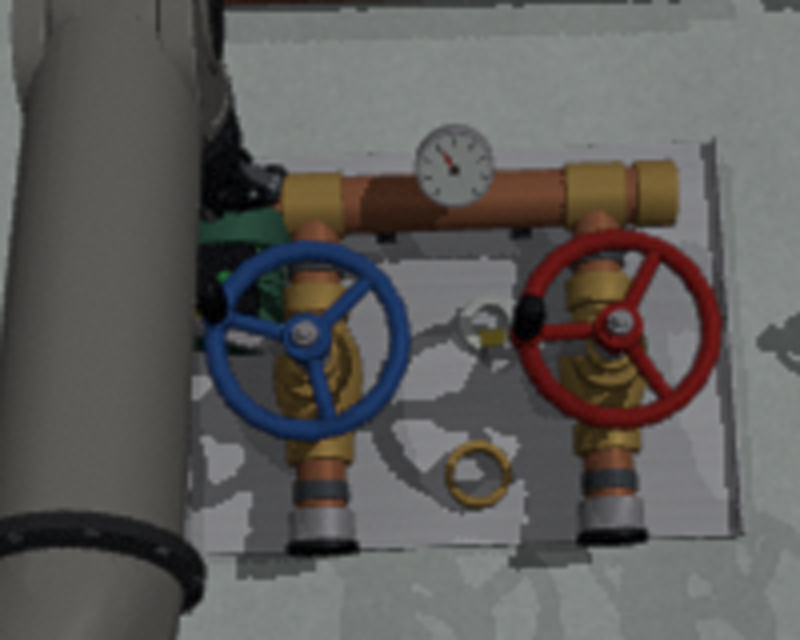

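The side view shows the fingertips behind the blue handle, up and to the right of it (crop (312,185), handle (257,235)). The red wheel is untouched. I'll descend now.

Emit:
jog_arm(dp=[[0,0,1.2],[0,0,2.4],[0,0,3.4],[-0.3,0,3.4],[-0.6,0,3.4]], angular=[[0,0,0],[0,0,0],[0,0,0],[0,0,0],[0,0,0]], claw=[0,0,0,0,0])

```text
t: 3.2
eef_pos: [0.6041, 0.1417, 0.2265]
tool_rot: [0.0, 0.99, -0.138, -0.0]
contact_force: [0.7, -0.5, 0.7]
gripper_width: -0.0
```

Run:
```python
from h import *
print(get_obs()['q'].round(2))
plan([(post(0,.024),-16)]+[(post(a,.024),-16+a) for a in (6,12,18,24)])
```

```text
[-0.89  0.49  0.78  1.73 -0.38  1.08 -1.83]
now [0.6041 0.1417 0.2265] -15.9
[-0.19, 0.1, 0.06] [0.01, 0.01, 0.03]
[-0.49, 0.02, 0.06] [0.0, 0.01, -1.17]
[-0.81, -0.04, 0.06] [0.0, 0.01, -2.37]
[-1.13, -0.06, 0.06] [0.0, 0.01, -3.57]
[-1.44, -0.04, 0.06] [0.0, 0.01, -4.77]
```

Emit:
jog_arm(dp=[[-0.2,0.1,0.05],[-0.5,0.0,0.05],[-0.8,0,0.05],[-1.1,-0.05,0.05],[-1.45,-0.05,0.05]], angular=[[0,0,0],[0,0,-1.2],[0,0,-2.4],[0,0,-3.6],[0,0,-4.8]], claw=[0,0,0,0,0])

```text
t: 3.7
eef_pos: [0.5731, 0.1527, 0.2275]
tool_rot: [-0.001, 0.997, 0.073, 0.004]
contact_force: [7.0, 0.7, -2.2]
gripper_width: 0.002
```

Run:
```python
from h import *
print(get_obs()['q'].round(2))
plan([(post(a,.024),-16+a) for a in (30,36,42,48,54)])
c=snap('top'); cv2.imwrite('pics/t3.png',cv2.resize(c['pixels'][80:240,150:350],None,fx=4,fy=4,interpolation=2))
c=snap('side'); cv2.imwrite('pics/s3.png',cv2.resize(c['pixels'][90:240,200:350],None,fx=4,fy=4,interpolation=2))
```

```text
[-0.89  0.4   0.69  1.8  -0.3   1.03 -1.51]
now [0.5731 0.1527 0.2275] 8.3
[-0.44, -0.1, 0.1] [0.0, -0.1, -1.13]
[-0.75, -0.16, 0.1] [0.01, -0.1, -2.33]
[-1.07, -0.18, 0.09] [0.01, -0.1, -3.53]
[-1.39, -0.17, 0.09] [0.02, -0.1, -4.73]
[-1.7, -0.12, 0.09] [0.02, -0.1, -5.93]
```

View pics/s3.png

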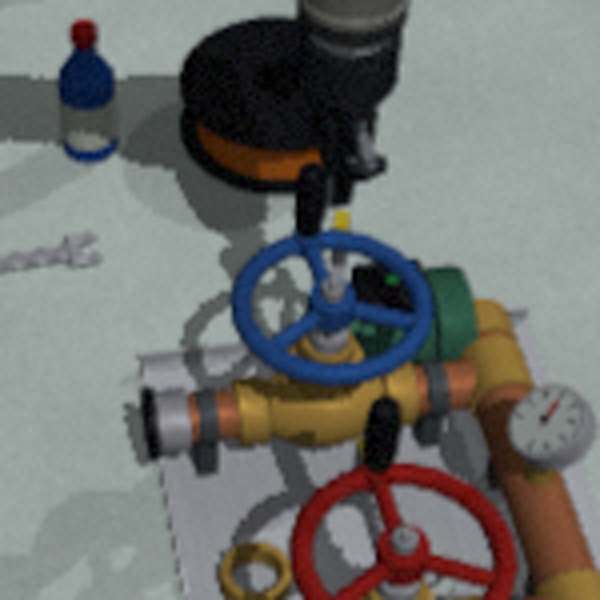

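View pics/t3.png

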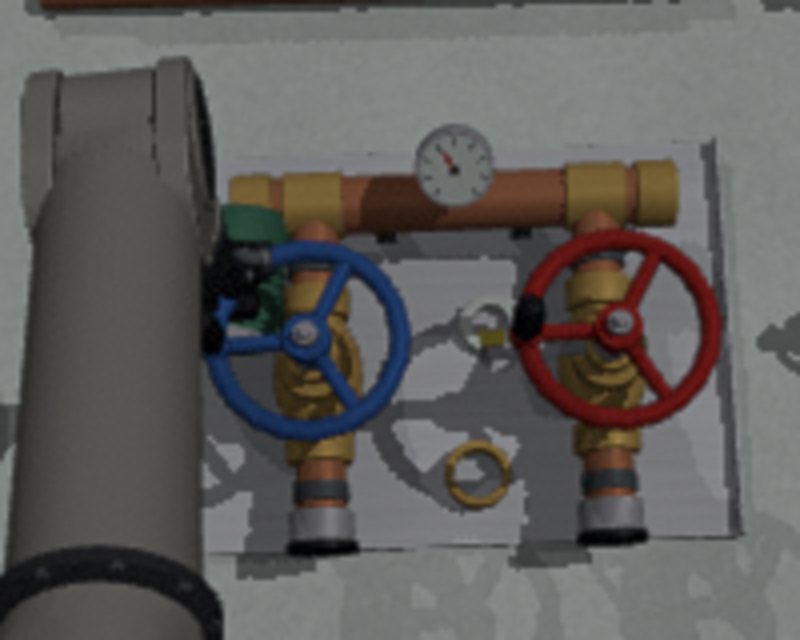

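The wheel follows: the handle has left the pointer (side crop (342,220)), the push is about 7 N, and red is untouched. I'll carry on.

Emit:
jog_arm(dp=[[-0.45,-0.1,0.05],[-0.75,-0.15,0.05],[-1.05,-0.2,0.05],[-1.4,-0.15,0.05],[-1.7,-0.1,0.05]], angular=[[0,0,-1.15],[0,0,-2.3],[0,0,-3.5],[0,0,-4.7],[0,0,-5.9]], claw=[0,0,0,0,0])

```text
t: 4.3
eef_pos: [0.5308, 0.1506, 0.2266]
tool_rot: [-0.001, 0.946, 0.323, 0.004]
contact_force: [5.9, 4.7, 4.1]
gripper_width: -0.003
```

Run:
```python
from h import *
print(get_obs()['q'].round(2))
plan([(post(a,.024,z=.226),-16+a) for a in (60,66,72,78,84)])
```

```text
[-0.86  0.31  0.59  1.89 -0.2   0.99 -1.1 ]
now [0.5308 0.1506 0.2266] 37.7
[-0.34, -0.05, 0.02] [0.02, -0.1, -1.26]
[-0.66, -0.1, 0.02] [0.03, -0.09, -2.46]
[-0.97, -0.12, 0.01] [0.03, -0.09, -3.66]
[-1.29, -0.1, 0.01] [0.04, -0.09, -4.86]
[-1.6, -0.06, 0.01] [0.04, -0.09, -6.06]
```

Emit:
jog_arm(dp=[[-0.35,-0.05,0],[-0.65,-0.1,0],[-0.95,-0.1,0],[-1.3,-0.1,0],[-1.6,-0.05,0]], angular=[[0,0,-1.25],[0,0,-2.45],[0,0,-3.65],[0,0,-4.85],[0,0,-6.05]], claw=[0,0,0,0,0])

```text
t: 4.8
eef_pos: [0.4977, 0.128, 0.2265]
tool_rot: [-0.0, 0.829, 0.559, 0.004]
contact_force: [2.9, 6.4, 6.7]
gripper_width: -0.001
```

Run:
```python
from h import *
print(get_obs()['q'].round(2))
plan([(post(a,.024,z=.226),-16+a) for a in (90,96,102,108,114)])
```

```text
[-0.8   0.22  0.5   1.97 -0.13  0.97 -0.62]
now [0.4977 0.128  0.2265] 68.0
[-0.33, -0.06, 0.02] [0.05, -0.08, -1.2]
[-0.64, -0.11, 0.02] [0.05, -0.08, -2.4]
[-0.96, -0.13, 0.01] [0.06, -0.07, -3.6]
[-1.28, -0.11, 0.01] [0.06, -0.07, -4.8]
[-1.59, -0.06, 0.01] [0.06, -0.07, -6.0]
```

Emit:
jog_arm(dp=[[-0.35,-0.05,-0.05],[-0.65,-0.1,-0.05],[-0.95,-0.15,-0.1],[-1.3,-0.1,-0.1],[-1.6,-0.05,-0.1]], angular=[[0,0,-1.2],[0,0,-2.4],[0,0,-3.6],[0,0,-4.8],[0,0,-6]], claw=[0,0,0,0,0])

```text
t: 5.3
eef_pos: [0.4795, 0.0911, 0.2277]
tool_rot: [-0.001, 0.656, 0.755, 0.002]
contact_force: [-0.8, 7.3, 2.1]
gripper_width: 0.002
```

Run:
```python
from h import *
print(get_obs()['q'].round(2))
plan([(post(a,.024,z=.229),-16+a) for a in (120,126,132,138,144)])
c=snap('top'); cv2.imwrite('pics/t4.png',cv2.resize(c['pixels'][80:240,150:350],None,fx=4,fy=4,interpolation=2))
c=snap('side'); cv2.imwrite('pics/s4.png',cv2.resize(c['pixels'][90:240,200:350],None,fx=4,fy=4,interpolation=2))
```

```text
[-0.7   0.17  0.44  2.02 -0.09  0.96 -0.07]
now [0.4795 0.0911 0.2277] 98.0
[-0.29, -0.01, -0.05] [0.03, -0.04, -1.2]
[-0.6, -0.06, -0.05] [0.03, -0.04, -2.4]
[-0.92, -0.08, -0.06] [0.03, -0.04, -3.6]
[-1.24, -0.07, -0.06] [0.03, -0.04, -4.8]
[-1.55, -0.02, -0.06] [0.04, -0.04, -6.0]
```

View pics/s4.png

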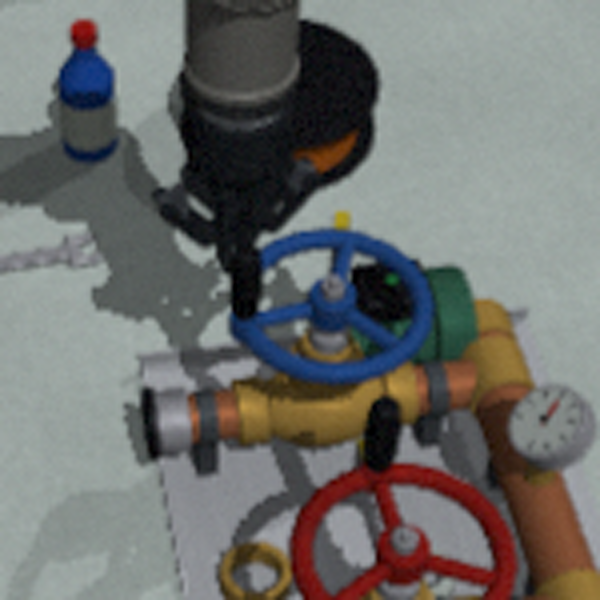

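View pics/t4.png

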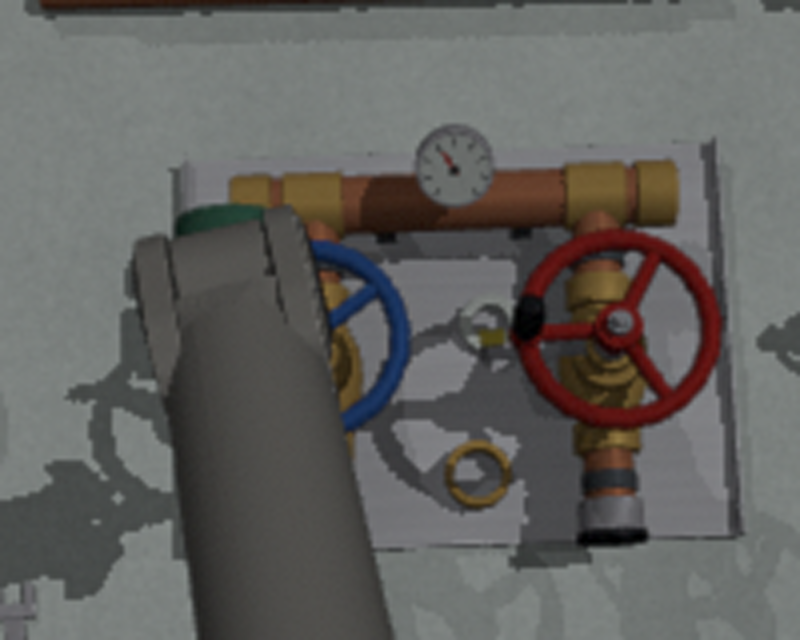

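The handle is now at side crop (245,285), about 112° round, and the fingertips are in contact. Continuing.

Emit:
jog_arm(dp=[[-0.3,0,-0.05],[-0.6,-0.05,-0.05],[-0.9,-0.1,-0.05],[-1.25,-0.05,-0.05],[-1.55,0,-0.05]], angular=[[0,0,-1.2],[0,0,-2.4],[0,0,-3.6],[0,0,-4.8],[0,0,-6]], claw=[0,0,0,0,0])

```text
t: 5.9
eef_pos: [0.4836, 0.052, 0.2279]
tool_rot: [-0.001, 0.439, 0.898, 0.001]
contact_force: [-3.9, 6.2, 1.9]
gripper_width: -0.002
```

Run:
```python
from h import *
print(get_obs()['q'].round(2))
plan([(post(a,.024,z=.229),-16+a) for a in (150,156,162,168,174)])
```

```text
[-0.59  0.17  0.4   2.02 -0.08  0.97  0.52]
now [0.4836 0.052  0.2279] 127.9
[-0.31, -0.04, -0.04] [-0.0, -0.03, -1.22]
[-0.62, -0.09, -0.04] [0.0, -0.03, -2.42]
[-0.94, -0.11, -0.05] [0.0, -0.03, -3.62]
[-1.26, -0.1, -0.05] [0.0, -0.03, -4.82]
[-1.57, -0.05, -0.05] [0.01, -0.03, -6.02]
```

Emit:
jog_arm(dp=[[-0.3,-0.05,-0.05],[-0.6,-0.1,-0.05],[-0.95,-0.1,-0.05],[-1.25,-0.1,-0.05],[-1.55,-0.05,-0.05]], angular=[[0,0,-1.2],[0,0,-2.4],[0,0,-3.6],[0,0,-4.8],[0,0,-6]], claw=[0,0,0,0,0])

```text
t: 6.4
eef_pos: [0.5052, 0.0197, 0.2285]
tool_rot: [-0.003, 0.192, 0.981, -0.0]
contact_force: [-7.1, 3.1, 2.5]
gripper_width: -0.0
```

Run:
```python
from h import *
print(get_obs()['q'].round(2))
plan([(post(a,.024,z=.23),-16+a) for a in (180,186,192,198,204)])
c=snap('side'); cv2.imwrite('pics/s5.png',cv2.resize(c['pixels'][90:240,200:350],None,fx=4,fy=4,interpolation=2))
```

```text
[-0.47  0.21  0.35  1.97 -0.09  0.98  1.11]
now [0.5052 0.0197 0.2285] 157.9
[-0.36, -0.04, -0.06] [-0.01, -0.06, -1.23]
[-0.67, -0.09, -0.07] [-0.01, -0.06, -2.43]
[-0.99, -0.11, -0.07] [-0.0, -0.06, -3.63]
[-1.31, -0.09, -0.07] [-0.0, -0.06, -4.83]
[-1.62, -0.04, -0.07] [0.0, -0.06, -6.03]
```

View pics/s5.png

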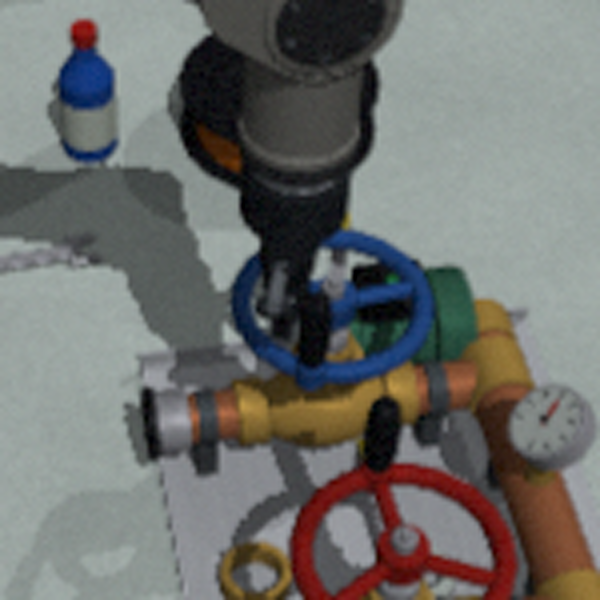

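The blue handle is at (315,330), about 172° round, and clear of the red handle.

Emit:
jog_arm(dp=[[-0.35,-0.05,-0.05],[-0.65,-0.1,-0.05],[-1,-0.1,-0.05],[-1.3,-0.1,-0.05],[-1.6,-0.05,-0.05]], angular=[[0,0,-1.2],[0,0,-2.4],[0,0,-3.6],[0,0,-4.8],[0,0,-6]], claw=[0,0,0,0,0])

```text
t: 6.95
eef_pos: [0.5413, 0.0021, 0.2292]
tool_rot: [-0.003, -0.067, 0.998, -0.0]
contact_force: [-6.8, -0.9, 1.0]
gripper_width: -0.0
```

Run:
```python
from h import *
print(get_obs()['q'].round(2))
plan([(post(a,.024,z=.23),-16+a) for a in (210,216,222,228,234)])
```

```text
[-0.36  0.27  0.29  1.89 -0.09  1.    1.67]
now [0.5413 0.0021 0.2292] -172.3
[-0.35, -0.04, -0.03] [0.0, -0.07, -1.25]
[-0.67, -0.09, -0.04] [0.01, -0.07, -2.45]
[-0.98, -0.11, -0.04] [0.01, -0.07, -3.65]
[-1.3, -0.09, -0.04] [0.01, -0.07, -4.85]
[-1.61, -0.04, -0.04] [0.02, -0.07, -6.05]
```

Emit:
jog_arm(dp=[[-0.35,-0.05,-0.05],[-0.65,-0.1,-0.05],[-1,-0.1,-0.05],[-1.3,-0.1,-0.05],[-1.6,-0.05,-0.05]], angular=[[0,0,-1.2],[0,0,-2.4],[0,0,-3.6],[0,0,-4.8],[0,0,-6]], claw=[0,0,0,0,0])

```text
t: 7.45
eef_pos: [0.5812, 0.0046, 0.2302]
tool_rot: [-0.004, -0.323, 0.947, -0.001]
contact_force: [-5.1, -4.9, -1.7]
gripper_width: -0.002
```

Run:
```python
from h import *
print(get_obs()['q'].round(2))
plan([(post(a,.024,z=.231),-16+a) for a in (240,246,252,252)])
c=snap('side'); cv2.imwrite('pics/s6.png',cv2.resize(c['pixels'][90:240,200:350],None,fx=4,fy=4,interpolation=2))
```

```text
[-0.27  0.33  0.2   1.79 -0.07  1.03  2.18]
now [0.5812 0.0046 0.2302] -142.4
[-0.36, -0.03, -0.04] [0.02, -0.08, -1.27]
[-0.67, -0.08, -0.04] [0.02, -0.08, -2.47]
[-0.99, -0.09, -0.04] [0.03, -0.08, -3.67]
[-0.99, -0.09, -0.04] [0.03, -0.08, -3.67]
```

View pics/s6.png

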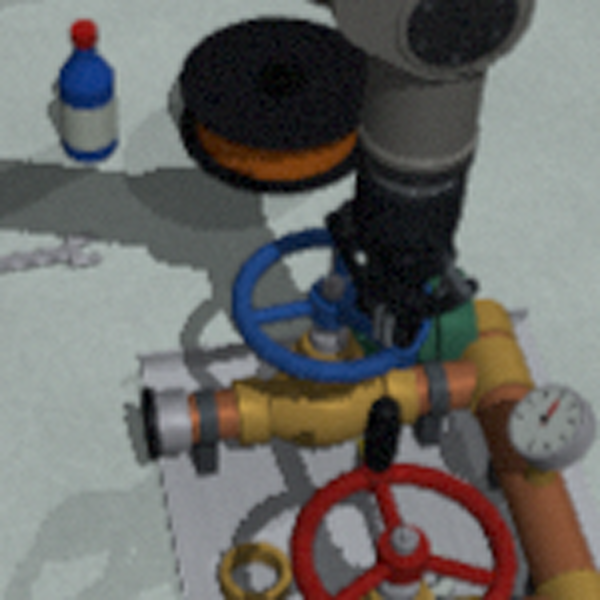

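Emit:
jog_arm(dp=[[-0.35,-0.05,-0.05],[-0.65,-0.1,-0.05],[-1,-0.1,-0.05],[-1,-0.1,-0.05],[-0.2,-0.1,-0.05]], angular=[[0,0,-1.2],[0,0,-2.4],[0,0,-3.6],[0,0,-3.6],[0,0,-3.6]], claw=[0,0,0,0,0])

```text
t: 8.0
eef_pos: [0.5902, 0.0096, 0.2324]
tool_rot: [0.001, -0.466, 0.885, -0.0]
contact_force: [-0.2, 0.5, 0.0]
gripper_width: 0.0
```

Emit:
jog_arm(dp=[[0,0,-0.8],[0,0,-1.8],[0,0,-2.8],[0,0,-3.4],[0,0,-3.4]], angular=[[0,0,0],[0,0,0],[0,0,0],[0,0,1],[0,0,2]], claw=[0,0,0,0,0])

```text
t: 8.5
eef_pos: [0.5909, 0.0085, 0.3213]
tool_rot: [0.003, -0.384, 0.923, -0.001]
contact_force: [-1.0, 0.3, -0.2]
gripper_width: -0.002
```

Run:
```python
from h import *
print(get_obs()['q'].round(2))
plan([(post(252,.042,z=.32),-124-33),(post(252,.042,z=.32),56)])
```

```text
[-0.26  0.26  0.17  1.67 -0.05  1.21  2.29]
now [0.5909 0.0085 0.3213] -134.8
[0.12, -0.19, 0.05] [-0.03, 0.08, 4.44]
[0.12, -0.19, 0.05] [0.09, 0.08, 33.84]
```

Emit:
jog_arm(dp=[[0,0,0],[0,0,0],[0,0,0],[0,0,0],[0,0,0]], angular=[[0,0,1.7],[0,0,3.4],[0,0,5.1],[0,0,6.8],[0,0,8.4]], claw=[0,0,0,0,0])

```text
t: 9.0
eef_pos: [0.5895, 0.0085, 0.3184]
tool_rot: [0.001, -0.027, 1.0, 0.0]
contact_force: [-0.5, 0.6, 0.3]
gripper_width: 0.001
```

Emit:
jog_arm(dp=[[0,0,0],[0,0,0],[0,0,0],[0,0,0],[0,0,0]], angular=[[0,0,1.7],[0,0,3.4],[0,0,5.1],[0,0,6.8],[0,0,8.4]], claw=[0,0,0,0,0])

```text
t: 9.5
eef_pos: [0.5896, 0.0085, 0.3184]
tool_rot: [0.001, 0.333, 0.943, 0.001]
contact_force: [-0.7, -0.8, 0.4]
gripper_width: -0.001
```

Emit:
jog_arm(dp=[[0,0,0],[0,0,0],[0,0,0],[0,0,0],[0,0,0]], angular=[[0,0,1.7],[0,0,3.4],[0,0,5.1],[0,0,6.8],[0,0,8.4]], claw=[0,0,0,0,0])

```text
t: 10.0
eef_pos: [0.5895, 0.0086, 0.3184]
tool_rot: [0.0, 0.649, 0.761, 0.001]
contact_force: [-0.1, -0.7, 0.3]
gripper_width: -0.006
```

Emit:
jog_arm(dp=[[0,0,0],[0,0,0],[0,0,0],[0,0,0],[0,0,0]], angular=[[0,0,1.7],[0,0,3.4],[0,0,5.1],[0,0,6.8],[0,0,8.4]], claw=[0,0,0,0,0])

```text
t: 10.5
eef_pos: [0.5896, 0.0085, 0.3184]
tool_rot: [0.0, 0.878, 0.478, 0.001]
contact_force: [-0.4, 0.1, -0.7]
gripper_width: -0.002
```

Run:
```python
from h import *
print(get_obs()['q'].round(2))
plan([(post(252,.042,z=.32),56),(post(252,.042,z=.231),56)])
c=snap('side'); cv2.imwrite('pics/s7.png',cv2.resize(c['pixels'][90:240,200:350],None,fx=4,fy=4,interpolation=2))
c=snap('top'); cv2.imwrite('pics/t7.png',cv2.resize(c['pixels'][80:240,150:350],None,fx=4,fy=4,interpolation=2))
```

```text
[-0.63  0.3   0.66  1.69 -0.19  1.21 -0.5 ]
now [0.5896 0.0085 0.3184] 57.1
[-0.13, 0.21, -0.06] [0.01, -0.02, 0.22]
[-0.14, 0.21, 3.5] [0.01, -0.02, 0.22]
```

View pics/s7.png

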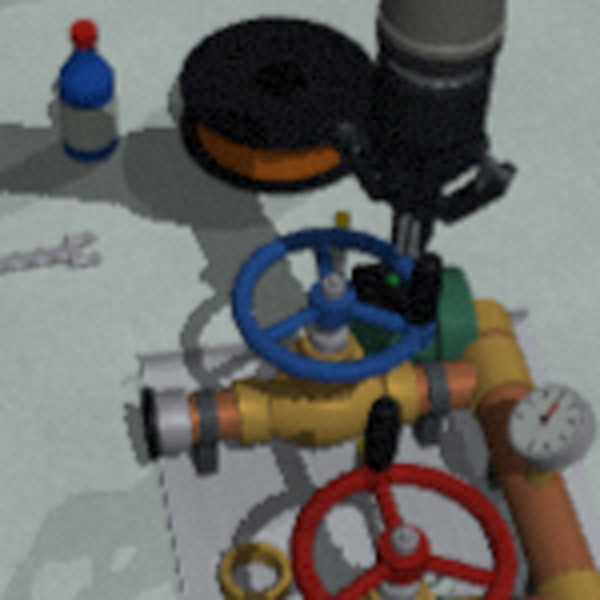

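View pics/t7.png

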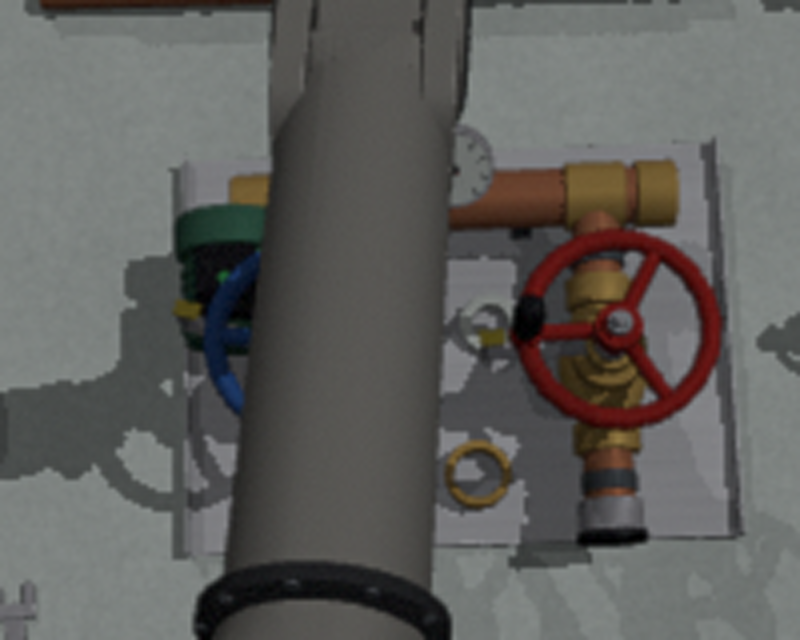

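Run:
```python
from h import *
c=load('side')
for a in (240,246,250,254,258):
    h=post(a,0,z=.19+.0035); print(a,[((proj(c,h+[0,0,z])[0]-[200,90])*4).round(0).tolist() for z in(.012,.047,.082)])
```

```text
240 [[410.0, 331.0], [414.0, 300.0], [419.0, 268.0]]
246 [[414.0, 325.0], [419.0, 294.0], [424.0, 262.0]]
250 [[417.0, 321.0], [422.0, 290.0], [427.0, 258.0]]
254 [[420.0, 317.0], [424.0, 286.0], [429.0, 253.0]]
258 [[421.0, 312.0], [426.0, 281.0], [431.0, 249.0]]
```

The handle is at side crop (426,288), so φ is about 251°, as planned. I'll lower behind it with the other face of the fingers.

Emit:
jog_arm(dp=[[-0.15,0.2,1],[-0.15,0.2,2],[-0.15,0.2,3],[-0.15,0.2,3.5],[0.3,0.2,3.5]], angular=[[0,0,0.2],[0,0,0.2],[0,0,0.2],[0,0,0.2],[0,0,0.2]], claw=[0,0,0,0,0])

```text
t: 11.1
eef_pos: [0.5962, 0.0108, 0.229]
tool_rot: [-0.0, 0.88, 0.475, -0.001]
contact_force: [0.5, -1.2, 1.2]
gripper_width: -0.002
```

Run:
```python
from h import *
print(get_obs()['q'].round(2))
plan([(post(a,.024,z=.231),164+a-360) for a in (252,258,264,270,276)])
```

```text
[-0.6   0.4   0.62  1.78 -0.26  1.05 -0.46]
now [0.5962 0.0108 0.229 ] 56.7
[0.37, 0.05, -0.08] [-0.02, 0.02, 0.14]
[0.67, 0.14, -0.08] [-0.02, 0.02, -1.06]
[0.99, 0.19, -0.08] [-0.02, 0.02, -2.26]
[1.3, 0.21, -0.08] [-0.02, 0.02, -3.46]
[1.62, 0.2, -0.08] [-0.03, 0.02, -4.66]
```

Emit:
jog_arm(dp=[[0.35,0.05,-0.1],[0.65,0.15,-0.1],[1,0.2,-0.1],[1.3,0.2,-0.1],[1.6,0.2,-0.1]], angular=[[0,0,0],[0,0,-1.1],[0,0,-2.3],[0,0,-3.5],[0,0,-4.7]], claw=[0,0,0,0,0])

```text
t: 11.6
eef_pos: [0.6242, 0.0404, 0.2337]
tool_rot: [0.002, 0.763, 0.646, -0.001]
contact_force: [-0.4, -7.0, -2.5]
gripper_width: 0.0
```

Run:
```python
from h import *
print(get_obs()['q'].round(2))
plan([(post(a,.024,z=.231),164+a-360) for a in (282,288,294,300,306)])
```

```text
[-0.55  0.43  0.52  1.7  -0.23  1.07 -0.12]
now [0.6242 0.0404 0.2337] 80.5
[0.35, 0.02, 0.11] [0.01, 0.04, -1.11]
[0.66, 0.07, 0.1] [0.01, 0.04, -2.31]
[0.98, 0.09, 0.1] [0.01, 0.04, -3.51]
[1.3, 0.08, 0.1] [0.01, 0.04, -4.71]
[1.61, 0.04, 0.1] [0.01, 0.04, -5.91]
```

Emit:
jog_arm(dp=[[0.35,0,0.05],[0.65,0.05,0.05],[1,0.1,0.05],[1.3,0.1,0.05],[1.6,0.05,0.05]], angular=[[0,0,-1.1],[0,0,-2.3],[0,0,-3.5],[0,0,-4.7],[0,0,-5.9]], claw=[0,0,0,0,0])

```text
t: 12.1
eef_pos: [0.6339, 0.0797, 0.2335]
tool_rot: [0.003, 0.574, 0.819, 0.0]
contact_force: [2.1, -6.7, -0.1]
gripper_width: 0.0
```

Run:
```python
from h import *
print(get_obs()['q'].round(2))
plan([(post(a,.024,z=.232),164+a-360) for a in (312,318,324,330,336)])
```

```text
[-0.51  0.43  0.39  1.67 -0.18  1.07  0.28]
now [0.6339 0.0797 0.2335] 109.9
[0.35, 0.01, 0.06] [0.04, 0.05, -1.21]
[0.66, 0.06, 0.06] [0.04, 0.06, -2.41]
[0.98, 0.08, 0.06] [0.03, 0.06, -3.61]
[1.3, 0.07, 0.05] [0.03, 0.06, -4.81]
[1.61, 0.02, 0.05] [0.03, 0.06, -6.01]
```

Emit:
jog_arm(dp=[[0.35,0,0.05],[0.65,0.05,0.05],[1,0.1,0.05],[1.3,0.05,0.05],[1.6,0,0.05]], angular=[[0,0,-1.2],[0,0,-2.4],[0,0,-3.6],[0,0,-4.8],[0,0,-6]], claw=[0,0,0,0,0])

```text
t: 12.6
eef_pos: [0.622, 0.1185, 0.2335]
tool_rot: [0.004, 0.342, 0.94, 0.001]
contact_force: [5.8, -4.2, 1.7]
gripper_width: 0.002
```

Run:
```python
from h import *
print(get_obs()['q'].round(2))
plan([(post(a,.024,z=.232),164+a-360) for a in (342,348,351,354,356,358,360)])
c=snap('side'); cv2.imwrite('pics/s8.png',cv2.resize(c['pixels'][110:200,240:330],None,fx=6,fy=6,interpolation=2))
c=snap('top'); cv2.imwrite('pics/t8.png',cv2.resize(c['pixels'][120:210,180:270],None,fx=6,fy=6,interpolation=2))
```

```text
[-0.49  0.41  0.26  1.68 -0.12  1.06  0.69]
now [0.622  0.1185 0.2335] 140.0
[0.33, 0.03, 0.06] [0.06, 0.09, -1.21]
[0.64, 0.08, 0.05] [0.05, 0.09, -2.41]
[0.8, 0.09, 0.05] [0.05, 0.09, -3.01]
[0.96, 0.1, 0.05] [0.05, 0.09, -3.61]
[1.06, 0.1, 0.05] [0.04, 0.09, -4.01]
[1.17, 0.09, 0.05] [0.04, 0.1, -4.41]
[1.27, 0.08, 0.05] [0.04, 0.1, -4.81]
```

View pics/s8.png

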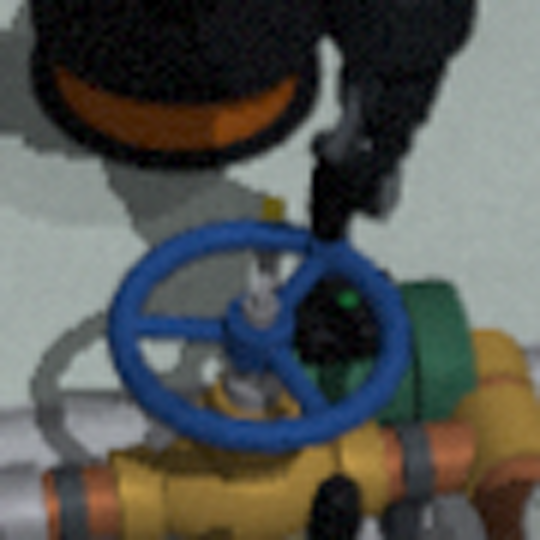

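View pics/t8.png

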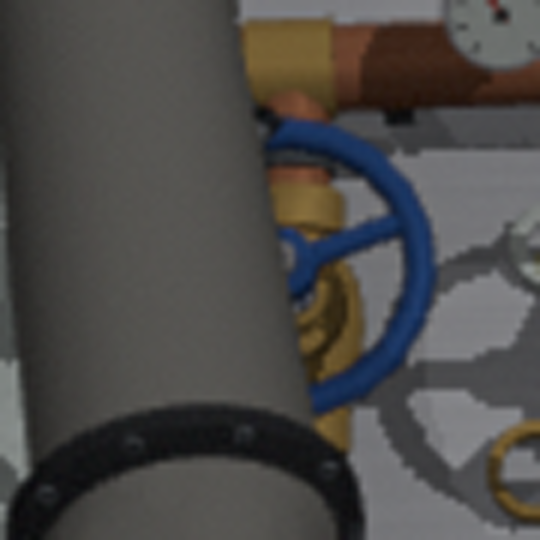

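Run:
```python
from h import *
c=load('side')
for a in (328,332,336,340,360):
    out=[]
    for k in (0,120,240):
        h=post(a+k,0,rad=.072,z=.19+.005*a/360); out.append(((proj(c,h)[0]-[240,110])*6).round(0).tolist())
    print(a,out,((proj(c,post(a,0,z=.19+.047+.005*a/360))[0]-[240,110])*6).round(0))
print(((proj(c,np.r_[HUB,.19+.028+.005])[0]-[240,110])*6).round(0))
```

```text
328 [[337.0, 252.0], [121.0, 312.0], [313.0, 426.0]] [345. 189.]
332 [[329.0, 248.0], [120.0, 318.0], [322.0, 423.0]] [337. 185.]
336 [[321.0, 244.0], [119.0, 325.0], [330.0, 420.0]] [328. 181.]
340 [[313.0, 241.0], [120.0, 332.0], [339.0, 416.0]] [320. 178.]
360 [[268.0, 230.0], [131.0, 367.0], [372.0, 391.0]] [274. 167.]
[260. 291.]
```

Emit:
jog_arm(dp=[[0.25,0.05,0.05],[0.5,0.05,0.05],[0.75,0.1,0.05],[0.95,0.1,0.05],[1.05,0.1,0.05]], angular=[[0,0,-1],[0,0,-2],[0,0,-3],[0,0,-3.6],[0,0,-4]], claw=[0,0,0,0,0])

```text
t: 13.2
eef_pos: [0.6031, 0.1388, 0.2322]
tool_rot: [0.004, 0.176, 0.984, 0.002]
contact_force: [6.9, -2.1, 4.9]
gripper_width: -0.001
```

Run:
```python
from h import *
print(get_obs()['q'].round(2))
plan([(post(a,.024,z=.232),164+a-360) for a in (356,358,360)])
c=snap('side'); cv2.imwrite('pics/s9.png',cv2.resize(c['pixels'][110:200,240:330],None,fx=6,fy=6,interpolation=2))
c=snap('top'); cv2.imwrite('pics/t9.png',cv2.resize(c['pixels'][120:210,180:270],None,fx=6,fy=6,interpolation=2))
```

```text
[-0.47  0.38  0.18  1.71 -0.08  1.05  0.96]
now [0.6031 0.1388 0.2322] 159.8
[-0.02, -0.05, 0.01] [0.05, 0.08, -0.05]
[0.08, -0.02, 0.01] [0.05, 0.09, -0.45]
[0.18, 0.01, 0.01] [0.05, 0.09, -0.85]
```

View pics/s9.png

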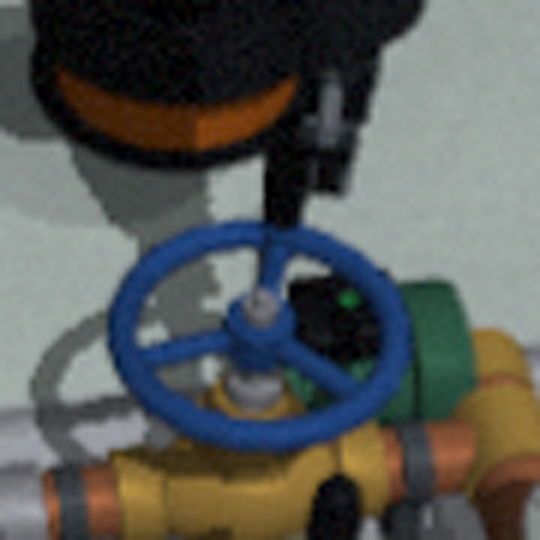

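View pics/t9.png

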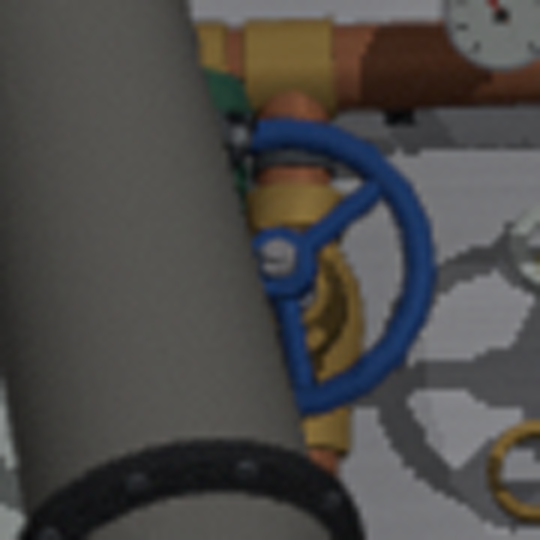

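```bash
mkdir -p ref
cat > ang.py <<'E'
from h import *
from scipy.optimize import minimize
# spoke angle measure: sample blueness along model spokes; optimise angle + hub dx,dy
def blue(c):
    p=c['pixels'].astype(float); return cv2.GaussianBlur(np.clip(p[...,0]-p[...,2],0,60),(0,0),.7)
def score(c,B,lift,phi,dx,dy,ks):
    s=0;n=0
    for k in ks:
        a=np.radians(TH0+phi+k); r=np.linspace(.026,.060,18)
        t=np.array([-np.sin(a),np.cos(a)])
        for off,w in((-.004,1),(0,1),(.004,1),(-.014,-.75),(.014,-.75)):
            P=np.c_[HUB[0]+dx+r*np.cos(a)+off*t[0],HUB[1]+dy+r*np.sin(a)+off*t[1],np.full(18,.19+lift)]
            uv=proj(c,P).astype(np.float32); s+=w*cv2.remap(B,uv[:,0].copy(),uv[:,1].copy(),1).mean()
    return s/len(ks)
def est(c,lift,ks,phis=np.arange(-14,14.1,.25)):
    B=blue(c); best=max((score(c,B,lift,f,dx,dy,ks),f,dx,dy) for f in phis for dx in np.arange(-.004,.0041,.002) for dy in np.arange(-.004,.0041,.002))
    return best
E
cat > go.py <<'E'
from ang import *
import sys
z0=np.load
for n,ks in (('top',(120,240)),('side',(0,120,240)),('side',(120,240))):
    c=load(n); print(n,ks,np.round(est(c,.005,ks),4), 'ref', np.round(est(dict(np.load(f'ref/{n}.npz')),0,ks),4) if len(sys.argv)>1 else '')
E
# rebuild reference from the first enlarged? use original PNGs
python3 - <<'E'
from h import *
for n in('top','side'):
    c=load(n); c['pixels']=cv2.imread(f'pics/{n}0.png'); np.savez(f'ref/{n}.npz',**c)
E
python3 go.py r
```

```text
top (120, 240) [138.0697  -5.       0.       0.    ] ref [136.2402  -0.5      0.       0.    ]
side (0, 120, 240) [142.4509  -5.       0.       0.    ] ref [141.766  -0.5     0.      0.   ]
side (120, 240) [ 1.490712e+02 -4.000000e+00 -2.000000e-03  0.000000e+00] ref [148.6422  -0.5      0.       0.    ]
```

The reference-image comparison puts the wheel 4 to 4.5° short of the full turn, and the two views agree. I'll make a fine push.

Emit:
jog_arm(dp=[[0.05,0,0],[0.1,0,0],[0.15,0,0],[0.17,0,0],[0.17,0,0]], angular=[[0,0,-0.2],[0,0,-0.4],[0,0,-0.6],[0,0,-0.7],[0,0,-0.7]], claw=[0,0,0,0,0])

```text
t: 13.8
eef_pos: [0.5991, 0.1402, 0.232]
tool_rot: [0.004, 0.146, 0.989, 0.001]
contact_force: [5.5, -1.8, 5.1]
gripper_width: -0.001
```

```bash
python3 -c "
from h import *
snap('top');snap('side');plan([(post(a,.024,z=.232),164+a-360) for a in (358,360,362)])"; python3 go.py
```

```text
now [0.5992 0.1402 0.232 ] 163.2
[-0.09, -0.02, 0.0] [0.05, 0.08, 0.23]
[0.01, 0.01, -0.0] [0.04, 0.08, -0.17]
[0.11, 0.04, -0.0] [0.04, 0.08, -0.57]
top (120, 240) [138.153  -2.      0.      0.   ] ref 
side (0, 120, 240) [141.9264  -1.5      0.       0.    ] ref 
side (120, 240) [148.945  -1.5     0.      0.   ] ref
```

Emit:
jog_arm(dp=[[0.02,0,0],[0.04,0,0],[0.06,0,0],[0.06,0,0],[0.06,0,0]], angular=[[0,0,0],[0,0,0],[0,0,0],[0,0,0],[0,0,0]], claw=[0,0,0,0,0])

```text
t: 14.4
eef_pos: [0.5978, 0.1406, 0.232]
tool_rot: [0.004, 0.147, 0.989, 0.001]
contact_force: [5.3, -2.2, 4.5]
gripper_width: 0.004
```

```bash
python3 -c "
from h import *
snap('top');snap('side');plan([(post(a,.024,z=.232),164+a-360) for a in (358,360,362)])"; python3 go.py
```

```text
now [0.5978 0.1406 0.232 ] 163.1
[-0.15, -0.02, 0.0] [0.05, 0.08, 0.23]
[-0.04, 0.01, 0.0] [0.05, 0.08, -0.17]
[0.06, 0.04, 0.0] [0.04, 0.08, -0.57]
top (120, 240) [138.4165  -0.75     0.       0.    ] ref 
side (0, 120, 240) [141.5482  -0.5      0.       0.    ] ref 
side (120, 240) [148.3981  -0.5      0.       0.    ] ref
```

The wheel angle now matches the reference. I'll back off along the push line, rise, and swing the arm away to check.

Emit:
jog_arm(dp=[[-0.4,0,0],[-0.9,0,0],[-0.9,0,-1.2],[-0.9,0,-2.6],[-0.9,0,-4]], angular=[[0,0,0],[0,0,0],[0,0,0],[0,0,0],[0,0,0]], claw=[0,0,0,0,0])

```text
t: 15.0
eef_pos: [0.6159, 0.1335, 0.3294]
tool_rot: [-0.001, 0.146, 0.989, -0.0]
contact_force: [0.9, 0.6, -0.5]
gripper_width: 0.003
```

```bash
python3 -c "
from h import *
plan([((.45,.35,.335),163),((.35,.48,.335),163)])"
```

```text
now [0.6159 0.1335 0.3294] 163.2
[8.85, 6.38, -0.22] [-0.01, -0.02, 0.05]
[14.18, 10.21, -0.21] [-0.01, -0.02, 0.05]
```

Emit:
jog_arm(dp=[[1.2,0.9,-0.2],[2.6,1.9,-0.2],[4,2.9,-0.2],[5.5,4,-0.2],[7,5,-0.2]], angular=[[0,0,0],[0,0,0],[0,0,0],[0,0,0],[0,0,0]], claw=[0,0,0,0,0])

```text
t: 15.5
eef_pos: [0.483, 0.3053, 0.3338]
tool_rot: [-0.0, 0.146, 0.989, -0.0]
contact_force: [-0.2, 1.0, -0.7]
gripper_width: -0.0
```

Emit:
jog_arm(dp=[[1.5,1.1,0],[3,2.2,0],[4.5,3.3,0],[6,4.3,0],[7.2,5.2,0]], angular=[[0,0,0],[0,0,0],[0,0,0],[0,0,0],[0,0,0]], claw=[0,0,0,0,0])

```text
t: 16.0
eef_pos: [0.3468, 0.4821, 0.3337]
tool_rot: [-0.001, 0.145, 0.989, -0.0]
contact_force: [1.0, 0.6, -0.1]
gripper_width: -0.002
```

Emit:
jog_arm(dp=[[0,0,0],[0,0,0],[0,0,0],[0,0,0],[0,0,0]], angular=[[0,0,0],[0,0,0],[0,0,0],[0,0,0],[0,0,0]], claw=[0,0,0,0,0])

```text
t: 16.5
eef_pos: [0.3499, 0.4789, 0.3339]
tool_rot: [0.0, 0.146, 0.989, -0.0]
contact_force: [0.7, -0.7, -0.3]
gripper_width: 0.005
```

```bash
python3 -c "
from h import *
for n in('top','side'):
    c=snap(n); cv2.imwrite(f'pics/{n}10.png',c['pixels'])
c=load('top'); cv2.imwrite('pics/t10.png',cv2.resize(c['pixels'][105:225,180:340],None,fx=5,fy=5,interpolation=2))
c=load('side'); cv2.imwrite('pics/s10.png',cv2.resize(c['pixels'][120:270,230:350],None,fx=4,fy=4,interpolation=2))
print(get_obs()['joint_vel'].round(3),get_obs()['contact_force'])
"; python3 go.py
```

```text
[-0.004 -0.001 -0.006 -0.002  0.001 -0.     0.   ] [-0.80331617 -0.28309116 -0.57660242]
top (120, 240) [138.7518  -1.       0.       0.    ] ref 
side (0, 120, 240) [141.6879  -0.5      0.       0.    ] ref 
side (120, 240) [148.7895  -0.5      0.       0.    ] ref
```

View pics/t10.png

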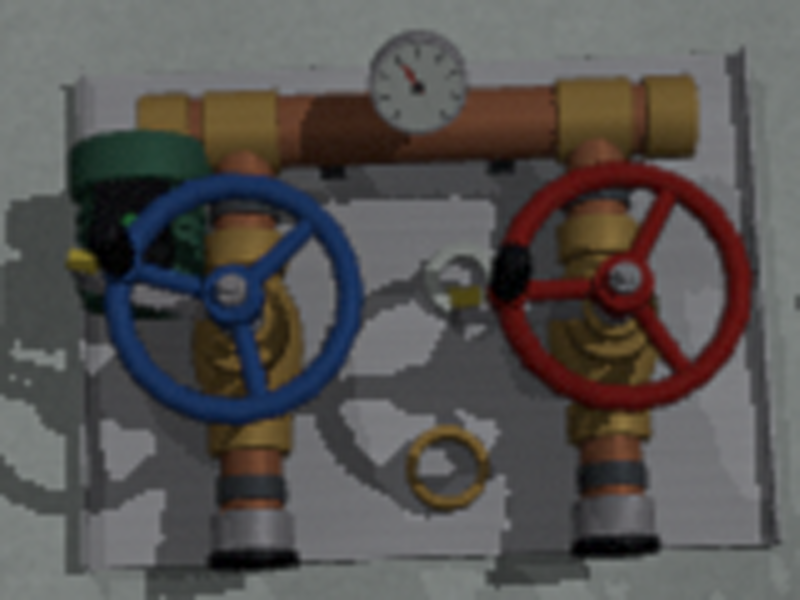

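View pics/s10.png

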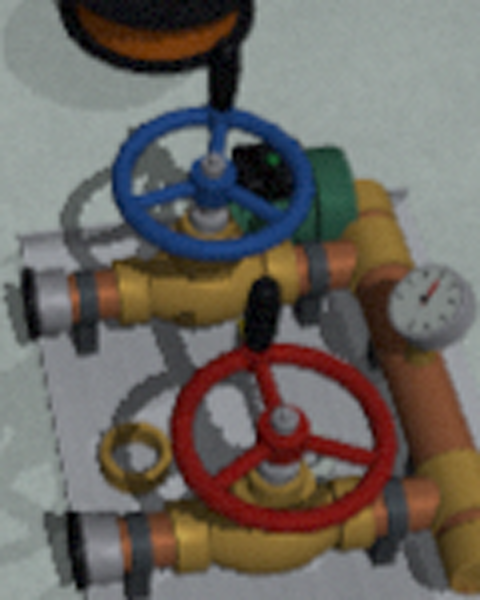

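View pics/side10.png

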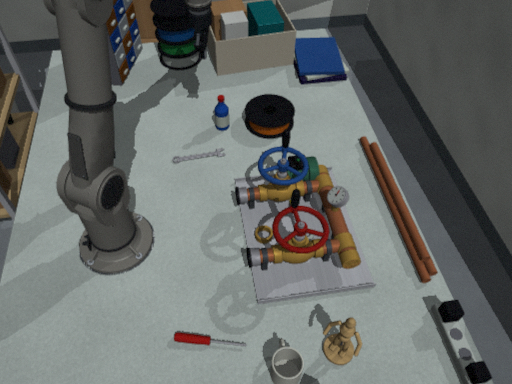

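The handle is back beside the yellow pointer (top crop: handle (118,248), pointer (82,262)), within about 0.5° of the reference. Red and the loose items haven't moved, and the arm is clear and still.

```bash
python3 -c "
from h import *
print(hand_in())"
```

```text
the job is handed in; nothing more can be done
None
```

I opened the blue valve one full turn counter-clockwise and handed the job in at about 16.6 s of the 56 s allowed. I pushed the black handle with the shut fingertips only. At about 250° I lifted clear once to turn the tool back, then pushed the rest with the fingers' opposite side. The push was about 7 N sideways, and the total force reading stayed at about 10 N or less at the readings taken after each move.

**Wheel angle:** with the arm clear, I compared the spokes with the first pictures. The side view shows no difference from one full turn and the top view about 0.5° short, which is within what the method can resolve. The handle stands beside its yellow pointer in both views.

**Rest of the bench:** the red wheel and the loose items look the same as at the start. I checked these by eye, not by measurement. The arm was standing still and touching nothing at hand-in.

No check failed. The 0.5° between the two views was the only disagreement.

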